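Find the concealed catch of the label printer and pop its cover

ROBOT

A 7-joint arm with a two-finger parallel gripper is mounted at the origin on the work surface. World frame = base frame: x ahead of the robot, y to its left, z up, the work surface at z = 0. Lengths are in mm, angles in rad, forces in N, time in s.
With the tool pointing down it reaches from about 400 to 900 mm from the base axis. Payload 5.5 kg.
Tool frame: the origin (TCP) lies where the fingers leave the gripper's body, on its centre line; the fingertips stand 66 mm ahead of it and the grasp point (between the pads) lies 47 mm ahead of it; x points along the fingers, z is the direction in which the jaws open and shut, and the axes are right-handed (so a half turn about x gives the same grasp; the last joint's range is limited). The gripper opens to 92 mm and grips with 3 to 60 N. Pads are 19 mm wide; open, the fingers measure 130 mm over their backs; the gripper's body (75 mm by 190 mm) begins 47 mm behind the grasp point.
Start: joints at [1.531, 0.501, -0.427, 1.55, 0.221, 1.138, -0.21], TCP at [193.857, -620.418, 292.229] pointing down, gripper open.
Joint ranges: [-2.88, 2.88], [-0.31, 2.03], [-1.54, 1.56], [0.2, 2.42], [-1.41, 4.55], [0.19, 2.02], [-2.57, 2.57]. Speed limits (rad/s): [2.57, 2.57, 3.14, 3.14, 3.14, 3.14, 3.14].

INTERFACE

Orientations are given as a 3x3 rotation matrix whose columns are the frame's x, y, z axes.
In Python, from station import env, optics gives the robot as it stands.
- The arm moves only by the tool servo_tool, never from a script. Its arguments are lists of equal length, an entry for each row: "grip": the closure in counts, from 0 (fully open) to 255 (shut); "travel": the shift along the tool's x, y, z in mm, a list of three; "yaw": the turn about the tool's x in rad. A call has 1 to 20 rows; each row is the pose to reach, as a shift and turn from the pose commanded when the call began, along the tool's axes at that moment; what a row does not reach only later rows make up. A row lasts 1/8 s, in which the tool goes at most 62.5 mm and 10.7 degrees, less where a joint would pass 70% of its speed; a pose out of reach is approached as far as the arm can. A call with a gripper value outside its range is refused whole. The fingers move at their own pace and stop on an object; "newtons" is the grip in N (left out, the last holds). Time passes only in rows, so rows that repeat a pose let the fingers close. It gives the time, the measured TCP pose, the force and the opening at its end, in the units of the state.
- env.get_obs(): the state, without advancing time (a new reading comes with each control period).
- optics.get_image(name): name is "scene" or "top" or "wrist"; returns the picture (480x640x3 uint8, blue, green, red); there is no depth.
- optics.get_calibration(name): a dict with "vertical_fov" (degrees; the focal length in pixels is half the picture's height over the tangent of half this angle, whatever the lens; pixels are square), "cx", "cy" (the principal point, pixels), "R" (3x3) and "t" (3): a world point X has camera coordinates R X + t. Camera axes: x right, y down, z forward; pixel columns grow to the right and rows downward; lengths in mm; the calibration is good to about 2 mm. A picture is of the moment at which its call begins: read the wrist's pose just before it. get_calibration takes no time and is no camera call; for the wrist camera it gives the pose at the moment of the call.
- env.close_job(): hands the job in, once; it reports no verdict.
The state is a dict: "t": time; "joint_positions": joint angles; "joint_velocities": joint speeds; "effort": joint torques, N m; "ee_pos": TCP position; "tool_rot": TCP orientation; "contact_force": force on the tool from outside, world axes, zero at the start; "moment": the same for the moment, N m; "gripper_width": opening from 0.0 (shut) to 1.0 (fully open).
Only numpy, scipy, OpenCV 4.12 (cv2) and the standard library are available. Lean on these libraries where they do the work, as an engineer would, in place of code of your own. Each camera call takes 0.05 s, during which the arm holds its last target. There are 200 camera calls.

TASK

The stockroom's label printer needs a new roll, and its white cover is held shut by a concealed catch: one of the four identical square pads set flush in the flat deck on the robot's side is sprung, the other three are blanks. Feel along the pads with the fingertips, pressing each only lightly (a blank breaks through under a hard push), until you find the one that gives; press that one fully in so that the cover springs open, then let it come back up and take the hand away. Pick nothing up, and leave the books, the stamp and the tape where they are.

Things in the scene. Friction and masses are not known exactly. Their poses are not given: they have to be found in the camera images.
- printer: wide grey desktop label printer, fixed, 270 (x) x 280 (y) mm. Origin: centre of its underside on the table; z up, y along the row of pads. Its flat deck is the part from x = -135 to -35 mm, deck top 130 mm above the table; behind it the white cover, its front wall upright at x = -30 mm, top 179 mm above the table
- pad1 (a point): top centre of the first pad (+y end of the row), untouched. All four pads look alike: grey 43 mm squares, tops 1.5 mm below the deck, each in a 46 mm square opening with sides along the printer's x and y; centres 62 mm apart along the printer's y, at x = -85 mm. Which of them is the catch changes with each start and cannot be seen
- pad2 (a point): the same for the second pad, 62 mm from pad1
- pad3 (a point): the same for the third pad
- pad4 (a point): the same for the fourth pad (the -y end of the row)
- catch (a joint): how far the one sprung pad is pressed in, m: 0 untouched, 0.006 fully in (it does not tell which pad it is). It goes down under a push of 1.4 N rising to about 4 N, lets the cover go at about 3.5 mm, and comes back up by itself when let go
- blank1 (a joint): how far one of the three blank pads is pushed in, m: 0 untouched, broken beyond 0.004 (it does not tell which pad this is). A blank is stiff: about 10 N for each mm, and springs back
- blank2 (a joint): the same for another blank
- blank3 (a joint): the same for the last blank
- cover (a joint): angle of the white roll cover, rad: 0 shut, 0.75 fully open. Hinged along the printer's far (+x) edge; once the catch is pressed, a spring lifts its front edge by itself, up and away from the deck, within about a second, and it stays open
- books: strapped bundle of four schoolbooks lying beside the printer, 150 x 210 x 56 mm, loose; origin: centre of its underside
- stamp: wooden hand stamp standing upright near the deck, 42 mm across, 74 mm tall, loose; origin: centre of its underside
- tape: empty cardboard tape core standing beside the printer with its axis upright, 96 mm across, 45 mm tall, loose; origin: centre of its underside

How it is judged:
By the outcome, as a careful person would: the job done as asked, in the order asked, and still so for the second after the job is handed in, with the robot touching nothing.
It also fails if it takes over 48 s, if anything falls off the work surface, if the arm or the gripper's body presses on something with over 40 N, if the wrist force passes 120 N, or if a joint passes its speed limit or range.

## Working session

There is one attempt and no reset: what is moved stays moved. The work goes in short steps, Python scripts to look and compute and a tool call to move; the robot and the scene stay as the last step left them, time stands still between calls to the robot, and variables do not carry over. Pictures are saved under pics/ and viewed, about 8 in all and at most 12, crops included, and the job is handed in when it is done.

Besides the shell and the picture viewer there is one more tool, called after "Call:" by a JSON object that holds its "fn" and its "kwargs", one argument or row to a line. servo_tool: Moves the arm, as the interface text tells. Its arguments: {"type":"object","properties":{"grip":{"type":"array"},"travel":{"type":"array"},"yaw":{"type":"array"},"newtons":{"type":"number"}},"required":["grip","travel","yaw"]}

```bash
mkdir -p pics; ls
python3 - <<'E'
from station import env, optics
import cv2
o=env.get_obs()
for k in o: print(k,o[k])
for n in("scene","top"):
    cv2.imwrite(f"pics/{n}0.png",optics.get_image(n)); print(n,optics.get_calibration(n))
E
```

```text
pics
t 0.0
joint_positions [ 1.53122665  0.50183794 -0.42678269  1.55147283  0.22081496  1.13827436
 -0.2102985 ]
joint_velocities [-0.00187045 -0.00120169 -0.00027743  0.00086096 -0.00075628  0.0010319
 -0.00055466]
effort [ 3.79465700e-04 -5.66592622e+01 -5.81587493e+00 -2.79105163e+01
 -6.84037060e-02  3.09139816e-02  2.27002129e-04]
ee_pos [ 193.58213996 -619.89913181  291.17418819]
tool_rot [[-5.29602576e-04  9.54496538e-01  2.98221525e-01]
 [ 1.85963711e-03  2.98221991e-01 -9.54494728e-01]
 [-9.99998131e-01  4.90809482e-05 -1.93295632e-03]]
contact_force [-0.63421412  0.54095992  0.55040207]
moment [-0.01359101 -0.00138894 -0.01970702]
gripper_width 1.0009067720608624
scene {'vertical_fov': 55.98666681050082, 'cx': 329.6587463185306, 'cy': 247.04434902543036, 'R': array([[-0.52787294,  0.84927939,  0.00864155],
       [ 0.52517589,  0.33438765, -0.78254405],
       [-0.66748816, -0.4085455 , -0.62253525]]), 't': array([ 278.849799  , -222.0511825 , 1357.57267896])}
top {'vertical_fov': 47.61970624811685, 'cx': 316.5280834831786, 'cy': 235.5932078890125, 'R': array([[ 0.02892583, -0.99957501,  0.0036199 ],
       [-0.98476952, -0.02911814, -0.17140923],
       [ 0.17144178,  0.00139339, -0.98519327]]), 't': array([ 22.09201695, 602.39385419, 900.53902289])}
```

View pics/scene0.png

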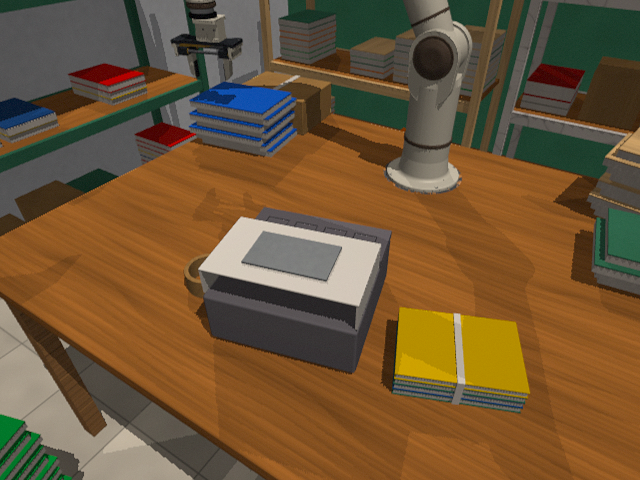

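View pics/top0.png

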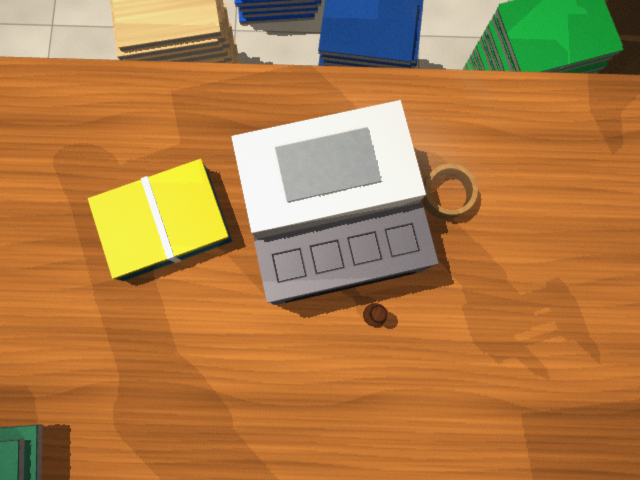

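The top view shows the pads at about (289,265), (327,257), (364,248) and (403,240). The stamp is at (376,314), the tape at (452,192) and the books at (160,220). I'll enlarge the pad area.

```bash
cat > h.py <<'E'
import numpy as np
from station import env, optics
def ray(name,u,v,z):
    c=optics.get_calibration(name); f=240/np.tan(np.radians(c["vertical_fov"]/2))
    R,t=np.array(c["R"]),np.array(c["t"]); C=-R.T@t
    d=R.T@np.array([(u-c["cx"])/f,(v-c["cy"])/f,1]); return C+d*(z-C[2])/d[2]
def proj(name,X):
    c=optics.get_calibration(name); f=240/np.tan(np.radians(c["vertical_fov"]/2))
    p=np.array(c["R"])@X+np.array(c["t"]); return f*p[:2]/p[2]+[c["cx"],c["cy"]]
E
python3 - <<'E'
import cv2
im=cv2.imread("pics/top0.png")[195:330,245:445]
cv2.imwrite("pics/crop.png",cv2.resize(im,None,fx=4,fy=4,interpolation=cv2.INTER_CUBIC))
E
```

```text
(no output)
```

View pics/crop.png

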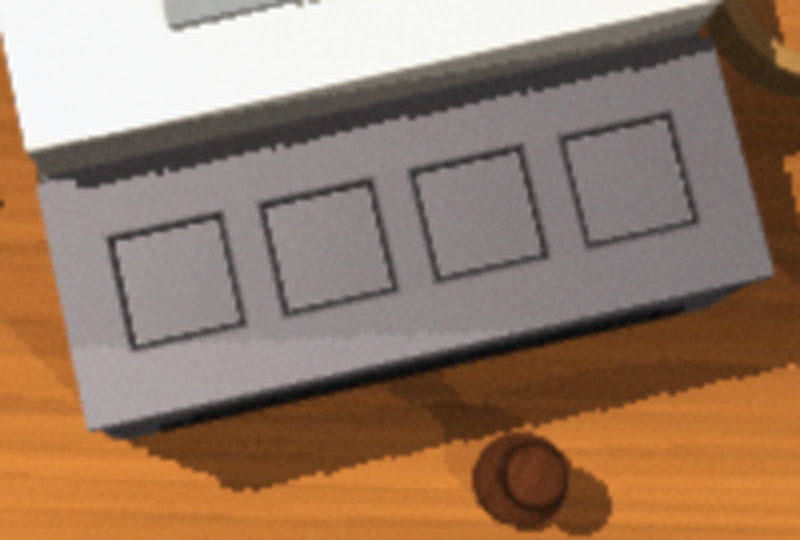

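```bash
cat >> h.py <<'E'
def pads():
    c=np.array([(177,281),(329,247),(480,214),(629,179)])/4+[245-.375,195-.375]
    P=np.array([ray("top",u,v,128.5) for u,v in c]); 
    d=(P[0]-P[3])/np.linalg.norm(P[0]-P[3]); m=P.mean(0)   # printer +y
    return np.array([m+d*62*k for k in(1.5,.5,-.5,-1.5)]),d,P
E
python3 - <<'E'
from h import *
Q,d,P=pads(); print(P.round(1),np.linalg.norm(np.diff(P,axis=0),axis=1)); print(Q.round(1),d)
ex=np.array([d[1],-d[0],0]); m=Q.mean(0); o=m+ex*85; print("yaw",np.arctan2(-d[0],d[1]),"origin",o)
for lx,ly,z in((-135,140,130),(-135,-140,130),(-30,140,179),(-30,-140,179),(135,-140,179)):
    X=o+ex*lx+d*ly; X[2]=z; p=proj("top",X); print(lx,ly,p.round(1),((p-[245,195])*4).round(),proj("scene",X).round(1))
for q in P: print(proj("scene",q).round(1))
s=env.get_obs(); T=np.array(s["tool_rot"]); p=s["ee_pos"]
print("reach",np.hypot(*Q[:,:2].T))
dz=-d; y=np.cross(dz,T[:,0]); print("yaw turn",np.arctan2(-np.dot(dz,T[:,1]),np.dot(dz,T[:,2])))
E
```

```text
[[539.5  82.3 128.5]
 [555.   22.1 128.5]
 [570.1 -38.  128.5]
 [586.1 -97.7 128.5]] [62.11789855 62.00078732 61.77858478]
[[539.4  82.2 128.5]
 [554.9  22.2 128.5]
 [570.4 -37.9 128.5]
 [585.9 -97.9 128.5]] [-0.2502659   0.96817714  0.        ]
yaw 0.25295488266473026 origin [644.95560868  13.4161621  128.5       ]
-135 140 [266.4 302.3] [ 86. 429.] [391.6 230.4]
-135 -140 [438.5 263. ] [774. 272.] [263.6 206.5]
-30 140 [249.3 232.7] [ 17. 151.] [382.6 241.5]
-30 -140 [427.9 192.9] [732.  -8.] [239.2 213.8]
135 -140 [401.3  94.4] [ 625. -402.] [194.1 267.8]
[362.9 241. ]
[332.6 235.1]
[303.3 229.3]
[274.9 223.9]
reach [545.61092523 555.34449413 571.6744988  594.05720095]
yaw turn 0.049853270673073456
```

Call:
{"fn": "servo_tool", "kwargs": {
  "grip": [255,255,255,255,255,255,255,255,255,255,255,255,255,255,255,255,255],
  "newtons": 20,
  "travel": [
    [0,20,-15],
    [0,60,-44],
    [0,100,-73],
    [0,145,-106],
    [0,190,-138],
    [0,235,-171],
    [0,280,-203],
    [0,325,-236],
    [0,370,-269],
    [0,415,-301],
    [10,460,-334],
    [30,500,-363],
    [52,526,-382],
    [52,526,-382],
    [52,526,-382],
    [52,526,-382],
    [52,526,-382]
  ],
  "yaw": [0,0,0,0,0,0,0,0,0,0,0.02,0.04,0.05,0.05,0.05,0.05,0.05]
}}

```text
t: 2.22
ee_pos: [581.9, -100.4, 240.9]
tool_rot: [[0.001, 0.969, 0.248], [-0.001, 0.248, -0.969], [-1.0, 0.001, 0.001]]
contact_force: [-0.6, -0.1, -0.8]
gripper_width: 0.004
```

```bash
cat > st.py <<'E'
from h import *
Q,d,_=pads(); ex=np.array([d[1],-d[0],0])
s=env.get_obs(); T=np.array(s["tool_rot"]); p=np.array(s["ee_pos"])
print("t",s["t"],"ee",p.round(2),"F",np.round(s["contact_force"],2),"w",s["gripper_width"],"tool x",T[:,0].round(4))
for i,q in enumerate(Q): 
    g=q-4*ex+[0,0,66]-p; print("pad",i+1,"shift tool",(T.T@g).round(1))
print("yaw err",np.arctan2(d@T[:,1],-d@T[:,2]))
E
python3 st.py; python3 -c "
from h import *;import cv2
cv2.imwrite('pics/w1.png',optics.get_image('wrist'))"
```

```text
t 2.225 ee [ 581.87 -100.39  240.91] F [-0.55 -0.06 -0.82] w 0.004316206988362323 tool x [ 9.e-04 -9.e-04 -1.e+00]
pad 1 shift tool [ 4.620e+01  1.000e-01 -1.874e+02]
pad 2 shift tool [  46.3    0.2 -125.4]
pad 3 shift tool [ 46.3   0.4 -63.4]
pad 4 shift tool [46.4  0.5 -1.4]
yaw err -0.002250365985229057
```

View pics/w1.png

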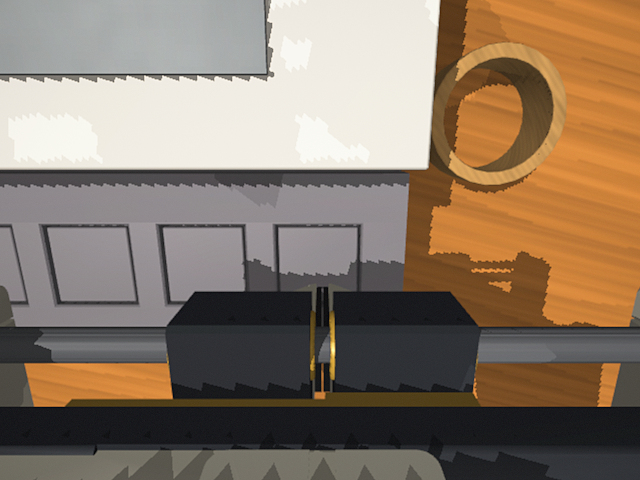

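The wrist view shows all the pads ahead of the shut fingers. Pad4's opening has its far edge at row 225, columns 275–360, and pad3's opening spans (160–245, 225–303). I'll check the computed poses against this.

Run:
```python
from h import *
Q,d,_=pads(); ex=np.array([d[1],-d[0],0]); s=env.get_obs()
c=optics.get_calibration("wrist"); R=np.array(c["R"]); C=-R.T@np.array(c["t"]); print("cam rel tcp in tool",(np.array(s["tool_rot"]).T@(C-s["ee_pos"])).round(1), "view",R[2].round(2))
for i in(1,2,3):
    print(i+1,[proj("wrist",Q[i]+[0,0,1.5]+ex*a+d*b).round(0).tolist() for a,b in((23,23),(23,-23),(-23,-23),(-23,23))])
```

```text
cam rel tcp in tool [-93.3  71.5  -0.3] view [-0.26 -0.07 -0.96]
2 [[43.0, 223.0], [130.0, 223.0], [141.0, 303.0], [59.0, 304.0]]
3 [[160.0, 223.0], [246.0, 223.0], [251.0, 303.0], [169.0, 303.0]]
4 [[277.0, 223.0], [363.0, 223.0], [361.0, 303.0], [279.0, 303.0]]
```

The match is within about 1 mm. I'll descend onto pad4 and shift slightly to the robot's side, so the hand stays clear of the rising cover.

Call:
{"fn": "servo_tool", "kwargs": {
  "grip": [255,255,255,255,255,255],
  "travel": [
    [10,-3.5,-1.4],
    [25,-3.5,-1.4],
    [36,-3.5,-1.4],
    [43,-3.5,-1.4],
    [43,-3.5,-1.4],
    [43,-3.5,-1.4]
  ],
  "yaw": [0,0,0,0,0,0]
}}

```text
t: 3.02
ee_pos: [578.6, -98.3, 197.4]
tool_rot: [[0.0, 0.968, 0.25], [0.0, 0.25, -0.968], [-1.0, 0.0, 0.0]]
contact_force: [-0.3, -0.5, 0.9]
gripper_width: 0.004
```

Call:
{"fn": "servo_tool", "kwargs": {
  "grip": [255,255],
  "travel": [
    [1,0,0],
    [1,0,0]
  ],
  "yaw": [0,0]
}}

```text
t: 3.28
ee_pos: [578.4, -98.5, 196.5]
tool_rot: [[0.001, 0.968, 0.25], [-0.0, 0.25, -0.968], [-1.0, 0.0, 0.0]]
contact_force: [1.0, -0.2, 0.0]
gripper_width: 0.004
```

Call:
{"fn": "servo_tool", "kwargs": {
  "grip": [255,255],
  "travel": [
    [1,0,0],
    [1,0,0]
  ],
  "yaw": [0,0]
}}

```text
t: 3.52
ee_pos: [578.2, -98.5, 195.2]
tool_rot: [[-0.0, 0.968, 0.25], [-0.0, 0.25, -0.968], [-1.0, -0.0, 0.0]]
contact_force: [0.2, -0.1, 0.7]
gripper_width: 0.006
```

Call:
{"fn": "servo_tool", "kwargs": {
  "grip": [255,255],
  "travel": [
    [0.7,0,0],
    [0.7,0,0]
  ],
  "yaw": [0,0]
}}

```text
t: 3.78
ee_pos: [578.2, -98.5, 194.5]
tool_rot: [[-0.0, 0.968, 0.25], [0.0, 0.25, -0.968], [-1.0, -0.0, -0.0]]
contact_force: [0.4, -0.8, 0.9]
gripper_width: 0.005
```

Call:
{"fn": "servo_tool", "kwargs": {
  "grip": [255,255],
  "travel": [
    [0.5,0,0],
    [0.5,0,0]
  ],
  "yaw": [0,0]
}}

```text
t: 4.03
ee_pos: [578.3, -98.4, 194.2]
tool_rot: [[0.0, 0.968, 0.25], [-0.0, 0.25, -0.968], [-1.0, 0.0, 0.0]]
contact_force: [-0.9, -0.6, 2.1]
gripper_width: 0.007
```

Call:
{"fn": "servo_tool", "kwargs": {
  "grip": [255,255],
  "travel": [
    [0.5,0,0],
    [0.5,0,0]
  ],
  "yaw": [0,0]
}}

```text
t: 4.28
ee_pos: [578.3, -98.5, 193.9]
tool_rot: [[0.0, 0.968, 0.25], [-0.0, 0.25, -0.968], [-1.0, 0.0, 0.0]]
contact_force: [-1.3, -0.2, 5.8]
gripper_width: 0.006
```

Call:
{"fn": "servo_tool", "kwargs": {
  "grip": [255,255],
  "travel": [
    [0.4,0,0],
    [0.4,0,0]
  ],
  "yaw": [0,0]
}}

```text
t: 4.53
ee_pos: [578.3, -98.4, 193.6]
tool_rot: [[0.0, 0.968, 0.25], [-0.0, 0.25, -0.968], [-1.0, 0.0, 0.0]]
contact_force: [-3.1, -0.7, 6.9]
gripper_width: 0.004
```

Pad4 is stiff, so it's a blank. Next is pad3.

Call:
{"fn": "servo_tool", "kwargs": {
  "grip": [255,255,255,255,255,255,255],
  "travel": [
    [-8,0,0],
    [-12,0,-20],
    [-12,0,-45],
    [-12,0,-62],
    [-6,0,-62],
    [-2,0,-62],
    [-2,0,-62]
  ],
  "yaw": [0,0,0,0,0,0,0]
}}

```text
t: 5.4
ee_pos: [562.7, -39.4, 194.6]
tool_rot: [[-0.001, 0.969, 0.249], [-0.0, 0.249, -0.969], [-1.0, -0.001, -0.0]]
contact_force: [-0.4, -0.6, 0.0]
gripper_width: 0.005
```

Call:
{"fn": "servo_tool", "kwargs": {
  "grip": [255,255],
  "travel": [
    [1,0,0],
    [1,0,0]
  ],
  "yaw": [0,0]
}}

```text
t: 5.65
ee_pos: [562.8, -39.3, 194.2]
tool_rot: [[-0.0, 0.968, 0.249], [-0.001, 0.249, -0.968], [-1.0, -0.0, 0.001]]
contact_force: [-1.5, -1.3, 2.5]
gripper_width: 0.002
```

Call:
{"fn": "servo_tool", "kwargs": {
  "grip": [255,255],
  "travel": [
    [0.6,0,0],
    [0.6,0,0]
  ],
  "yaw": [0,0]
}}

```text
t: 5.9
ee_pos: [562.9, -39.0, 193.7]
tool_rot: [[0.0, 0.968, 0.25], [-0.001, 0.25, -0.968], [-1.0, 0.0, 0.001]]
contact_force: [-0.4, -1.3, 3.1]
gripper_width: 0.006
```

Call:
{"fn": "servo_tool", "kwargs": {
  "grip": [255,255],
  "travel": [
    [0.5,0,0],
    [0.5,0,0]
  ],
  "yaw": [0,0]
}}

```text
t: 6.15
ee_pos: [563.0, -38.6, 193.1]
tool_rot: [[0.001, 0.968, 0.25], [-0.0, 0.25, -0.968], [-1.0, 0.0, 0.0]]
contact_force: [0.2, -1.4, 2.7]
gripper_width: 0.008
```

Pad3 gives, at about 1.3 mm with only about 2.7 N, so it's the catch. I'll press it fully in.

Call:
{"fn": "servo_tool", "kwargs": {
  "grip": [255,255,255,255,255,255,255],
  "travel": [
    [1,0,0],
    [2,0,0],
    [3,0,0],
    [4,0,0],
    [4.8,0,0],
    [5.3,0,0],
    [5.3,0,0]
  ],
  "yaw": [0,0,0,0,0,0,0]
}}

```text
t: 7.02
ee_pos: [563.0, -38.3, 188.3]
tool_rot: [[0.0, 0.968, 0.25], [-0.0, 0.25, -0.968], [-1.0, 0.0, 0.0]]
contact_force: [-1.1, -1.2, 6.5]
gripper_width: 0.005
```

Call:
{"fn": "servo_tool", "kwargs": {
  "grip": [255,255,255,255,255,255,255,255,255,255,255,255,255,255],
  "travel": [
    [-5,0,0],
    [-12,0,0],
    [-25,-10,0],
    [-45,-30,0],
    [-75,-50,0],
    [-105,-70,0],
    [-135,-80,0],
    [-150,-80,0],
    [-150,-80,0],
    [-150,-80,0],
    [-150,-80,0],
    [-150,-80,0],
    [-150,-80,0],
    [-150,-80,0]
  ],
  "yaw": [0,0,0,0,0,0,0,0,0,0,0,0,0,0]
}}

```text
t: 8.78
ee_pos: [485.3, -58.4, 337.6]
tool_rot: [[-0.0, 0.968, 0.25], [0.0, 0.25, -0.968], [-1.0, -0.0, -0.0]]
contact_force: [0.5, 0.1, 0.2]
gripper_width: 0.005
```

```bash
python3 -c "
from h import *;import cv2
print(env.get_obs()['ee_pos'],env.get_obs()['contact_force'])
a=[cv2.resize(optics.get_image(n),(400,300)) for n in('scene','top','wrist')]
a.append(a[0]*0); cv2.imwrite('pics/end.png',np.vstack([np.hstack(a[:2]),np.hstack(a[2:])]))"
```

```text
[485.30239443 -58.39626325 337.59159979] [0.53037363 0.09679443 0.18369807]
```

View pics/end.png

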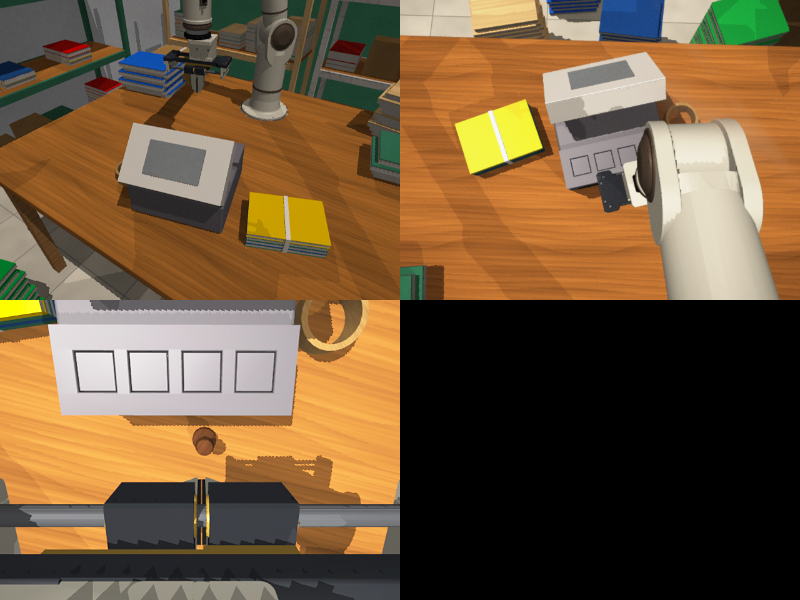

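The cover is open in the scene and top views. The wrist view shows all four pads back up and looking alike, with the stamp standing at about (204,440). The hand is clear and the force is about zero, so I'll hand in.

```bash
python3 -c "
from station import env
print(env.close_job())"
```

```text
the job is handed in; nothing more can be done
None
```

The cover is open and the job is handed in; the arm finished at about 9 s of the 48 s allowed.

- **Feeling the pads:** I felt pad4 first. It was stiff, about 7 N at roughly 0.7 mm, so I left it as a blank. Pad3 gave at about 2.7 N over 1.3 mm, so it is the catch. I did not need to touch pads 1 and 2.
- **Pressing the catch:** I pressed pad3 fully in, about 6 mm with 6.5 N at the stop. Then I let it come back up and lifted the hand up and away.
- **Last checks:** The last pictures show the cover open and all four pads level. The stamp, tape and books look undisturbed; I judged that by eye and did not measure their positions. The hand was clear, with the force reading near zero. No check failed or disagreed.

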